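# Show where the stray stamp belongs

### The job

Show the apprentice where the stray hand stamp goes: point down at the top of the ball-handled stamp standing on the bench, with the fingertips straight above it and 1 to 4 cm clear of it, for about two seconds, then point the same way at the mouth of the one empty hole in the wooden stamp block, for about two seconds, and finish still pointing there. Only point: touch nothing, and leave every stamp and everything else where it stands.

Things in the scene. Friction and masses are not known exactly. Their poses are not given: they have to be found in the camera images.
- ball_stamp: The stray stamp: hand stamp standing upright on the bench, brass foot 32 mm across and 30 mm high, short thin neck, ball-shaped handle of white lacquered wood 44 mm across; 80 mm tall in all. Origin at the centre of its underside, z up. Loose, about 0.2 kg. Its place on the bench changes with those of the two other loose stamps, which stand at least 95 mm away.
- ball_top (a point): Highest point of the ball handle, on the stamp's axis, 80 mm above its underside.
- block: Dark wooden stamp block fixed to the bench, 66 x 320 x 45 mm (its own x, y, z), origin at the centre of its underside, turned by up to 0.28 rad. Five holes 36 mm across and 30 mm deep in one row along its y axis, at y = -120, -60, 0, 60 and 120 mm; four hold stamps whose handles rise 50 mm above the block's top, one is empty.
- empty_hole: The one empty hole of the block, 36 mm across, 30 mm deep, dark at the bottom. Origin at the centre of its mouth, level with the block's top, 45 mm above the bench; z up. Which of the five holes is empty changes.
- seated0: A stamp with a straight white wooden handle (at most 28 mm across) on a 32 mm brass foot, 80 mm tall, loose in a hole of the block, its top 95 mm above the bench. Origin at the centre of its underside. Leave alone.
- seated1: A stamp with a tapered white wooden handle (at most 28 mm across) on a 32 mm brass foot, 80 mm tall, loose in a hole of the block, its top 95 mm above the bench. Origin at the centre of its underside. Leave alone.
- seated2: A stamp with a straight white wooden handle (at most 28 mm across) on a 32 mm brass foot, 80 mm tall, loose in a hole of the block, its top 95 mm above the bench. Origin at the centre of its underside. Leave alone.
- seated3: A stamp with a tapered white wooden handle (at most 28 mm across) on a 32 mm brass foot, 80 mm tall, loose in a hole of the block, its top 95 mm above the bench. Origin at the centre of its underside. Leave alone.
- straight_stamp: Another loose stamp, 80 mm tall, same foot, plain straight white handle 24 mm across, upright on the bench; origin at the centre of its underside. Leave alone.
- tee_stamp: Another loose stamp, 80 mm tall, same foot, T-shaped white handle 60 mm long, upright on the bench; origin at the centre of its underside. Leave alone.
- slab: Marble cutting slab, 200 x 260 x 35 mm, fixed, to the robot's right. Origin at the centre of its underside.
- round_knife: Half-moon knife, about 160 mm wide, lying on the slab, its top at most 60 mm above the bench. Origin at its middle. Leave alone.
- mallet: Hammer, 260 mm long, lying to the robot's left beyond the block's end. Origin under its middle. Leave alone.
- dye_jar: Closed jar, 60 mm across, 85 mm tall, to the robot's left. Origin at the centre of its underside. Leave alone.
- tape_measure: Tape measure case, 70 x 37 x 65 mm, to the robot's right. Origin at the centre of its underside. Leave alone.
- rule: Flat steel rule, 30 x 300 x 4 mm, lying beyond the block. Origin at the centre of its underside. Leave alone.
Not all that is in view belongs to the job. Leave any blue look-alike of the ball_stamp alone.

How it is judged (in metres and radians):
On the way, in this order (a step that is already met when the one before it is completed fails the run):
1. point at the top of the ball-handled stamp from straight above and dwell (horizontal distance between the grasp point and ball_top below 0.022 m and z of the grasp point in the frame of ball_stamp between 0.1 and 0.152 m), for 1.5 s.
2. point at the empty hole of the block from straight above and dwell (horizontal distance between the grasp point and empty_hole below 0.022 m and z of the grasp point in the frame of empty_hole between 0.02 and 0.072 m), for 1.5 s.
At the end, for the whole second after the job is handed in: Still pointing at the empty hole: the point between the finger pads (some 19 mm behind the tips) within 22 mm sideways of its centre and 20 to 72 mm above its mouth; every stamp and bystander within 8 mm of its start, the ball-handled stamp upright and still (all of step 2 and distance of each of seated0, seated1, seated2, seated3, ball_stamp, straight_stamp, tee_stamp, dye_jar, mallet, tape_measure, round_knife, rule from where it was at the start of the episode below 0.008 m and linear speed of ball_stamp below 0.02 m/s and angle between ball_stamp's own z axis and vertical below 0.1 rad); the robot touches nothing.
It fails at once if the fingers touch anything (contact force between the fingers and anything else above 0.5 N).
It fails at once if the arm touches anything (contact force between the arm and anything else above 0.5 N).
It fails at once if a stamp or bystander is moved or lifted by more than 10 mm (distance of any of seated0, seated1, seated2, seated3, ball_stamp, straight_stamp, tee_stamp, dye_jar, mallet, tape_measure, round_knife, rule from where it was at the start of the episode above 0.01 m).
It also fails if it takes over 38 s, if anything falls off the work surface, if the arm or the gripper's body presses on something with over 40 N, if the wrist force passes 120 N, or if a joint passes its speed limit or range.

### The arm

A 6-joint arm with a two-finger parallel gripper is mounted at the origin on the work surface. World frame = base frame: x ahead of the robot, y to its left, z up, the work surface at z = 0. Lengths are in m, angles in degrees, forces in N, time in s.
With the tool pointing down it reaches from about 0.4 to 0.825 m from the base axis. Payload 7 kg.
Tool frame: the origin (TCP) lies at the very end of the fingers, on their centre line; the grasp point (between the pads) lies 19 mm behind it (ctrl.grip_point_offset is the distance from the TCP to the grasp point, in m); x points along the fingers, z is the direction in which the jaws open and shut, and the axes are right-handed (so a half turn about x gives the same grasp; the last joint's range is limited). The gripper opens to 88 mm and grips with 3 to 60 N. Pads are 19 mm wide; open, the fingers measure 130 mm over their backs; the gripper's body (78 mm by 193 mm) begins 47 mm behind the grasp point.
Start: joints at [-48.123, 20.546, 0.682, 0, -70.136, -16.507], TCP at [0.289, -0.61, 0.227] pointing down, gripper open.
Joint ranges: [-176.03, 176.03], [-82.01, 121.73], [-58.28, 71.71], [-173.87, 95.51], [-174.79, -0.11], [-173.66, 173.66]. Speed limits (degrees/s): [136.94, 136.94, 172.46, 180, 180, 180].

### API

Orientations are given as [roll, pitch, yaw] about the fixed x, y, z axes, in that order (R = Rz(yaw) Ry(pitch) Rx(roll)).
In Python, from plant import get_obs, snapshot, calibration, close_job, ctrl gives the robot as it stands.
- The arm moves only by the tool move_arm, never from a script. Its argument "commands" is a list that holds one entry, the list of rows, each a list of 4 numbers: the shift along the tool's x, y, z in cm, then the turn about the tool's x in rad. In form: [[[dx, dy, dz, spin], ...]]. A call has 1 to 8 rows; each row shifts and turns the commanded pose from where the row before left it, along the tool's axes as they then stand; what a row does not reach is not made up. A row lasts 1/10 s, in which the tool goes at most 50 mm and 8.59 degrees, less where a joint would pass 70% of its speed; a pose out of reach is approached as far as the arm can. A call with a gripper value outside its range is refused whole. "jaw" is the finger opening in cm, from 0 to 8.76, set as the call begins (left out, the last holds). The fingers move at their own pace and stop on an object; the grip force is fixed at half the most. Time passes only in rows, so rows that do not move let the fingers close. It gives the time, the measured TCP pose, the force and the opening at its end, in the units of the state.
- get_obs(): the state, without advancing time (a new reading comes with each control period).
- snapshot(name): name is "scene" or "top" or "wrist"; returns (picture, depth): 384x512x3 uint8, red, green, blue; 384x512 float32, m along the optical axis (not along the pixel's ray), 0 where there is no reading.
- calibration(name): a dict with "mtx" (3x3 intrinsics, pixels), "k1" (the pictures are not rectified: a ray, as slopes to the right and down, at radius r is drawn at 1 + k1 r^2 times it, then the intrinsics apply), "T" (4x4, takes a point from camera to world coordinates); the wrist camera has in their place "tool_from_camera" (4x4, takes a point from camera to tool coordinates, whose origin is the TCP and whose axes are the tool frame's). Camera axes: x right, y up, looking along -z (the intrinsics and any distortion apply to the point x, -y, -z); pixel columns grow to the right and rows downward; lengths in m; the calibration is good to about 2 mm. A picture is of the moment at which its call begins: read the wrist's pose just before it. calibration takes no time and is no camera call.
- close_job(): hands the job in, once; it reports no verdict.
The state is a dict: "clock": time; "joint_pos": joint angles; "qvel": joint speeds; "tau": joint torques, N m; "tool_pos": TCP position; "orientation": TCP orientation; "force": force on the tool from outside, world axes, zero at the start; "moment": the same for the moment, N m; "opening": finger opening in m.
Only numpy, scipy, OpenCV 4.12 (cv2) and the standard library are available. Lean on these libraries where they do the work, as an engineer would, in place of code of your own. Each camera call takes 0.05 s, during which the arm holds its last target. There are 200 camera calls.

## Working session

There is one attempt and no reset: what is moved stays moved. The work goes in short steps, Python scripts to look and compute and a tool call to move; the robot and the scene stay as the last step left them, time stands still between calls to the robot, and variables do not carry over. Pictures are saved under pics/ and viewed, about 8 in all and at most 12, crops included, and the job is handed in when it is done.

Besides the shell and the picture viewer there is one more tool, called after "Request:" as name(argument=value, ...), one argument or row to a line, values as JSON. move_arm: Moves the arm, as the interface text tells. Its arguments: {"type":"object","properties":{"commands":{"type":"array"},"jaw":{"type":"number"}},"required":["commands"]}

```bash
mkdir -p pics; cat > h.py <<'E'
import numpy as np,cv2
from plant import *
def save(n,f):
    p,d=snapshot(n); cv2.imwrite(f'pics/{f}.png',p[:,:,::-1]); np.save(f'pics/{f}.npy',d); return p,d
def world(n,d,u,v,T=None):
    c=calibration(n); K=np.array(c['mtx']); k=c['k1']
    q=np.array([(u-K[0,2])/K[0,0],(v-K[1,2])/K[1,1]]); s=q.copy()
    for _ in range(20): s=q/(1+k*(s@s))
    T=np.array(c['T']) if T is None else T
    return (T@np.array([s[0]*d,-s[1]*d,-d,1]))[:3]
E
python3 - <<'E'
from h import *
p,d=save('top','top0');q,_=save('scene','scene0')
cv2.imwrite('pics/top0b.png',cv2.resize(p[:,:,::-1],(800,600),interpolation=cv2.INTER_CUBIC))
o=get_obs();print(o['clock'],o['tool_pos'],o['orientation'],o['opening'])
print(calibration('top'))
E
```

```text
0.1 [ 0.28901748 -0.60953579  0.22572978] [  5.74732323  89.91567236 121.11181421] 0.08774232220985971
{'mtx': array([[484.94802637,   0.        , 257.75345795],
       [  0.        , 484.94802637, 195.30936513],
       [  0.        ,   0.        ,   1.        ]]), 'k1': -0.012543496184179173, 'T': array([[-0.01504393,  0.9850218 , -0.17177235,  0.27655666],
       [-0.99987152, -0.01577067, -0.00286697, -0.02800065],
       [-0.00553299,  0.17170716,  0.9851325 ,  1.63811609],
       [ 0.        ,  0.        ,  0.        ,  1.        ]])}
```

View pics/top0b.png

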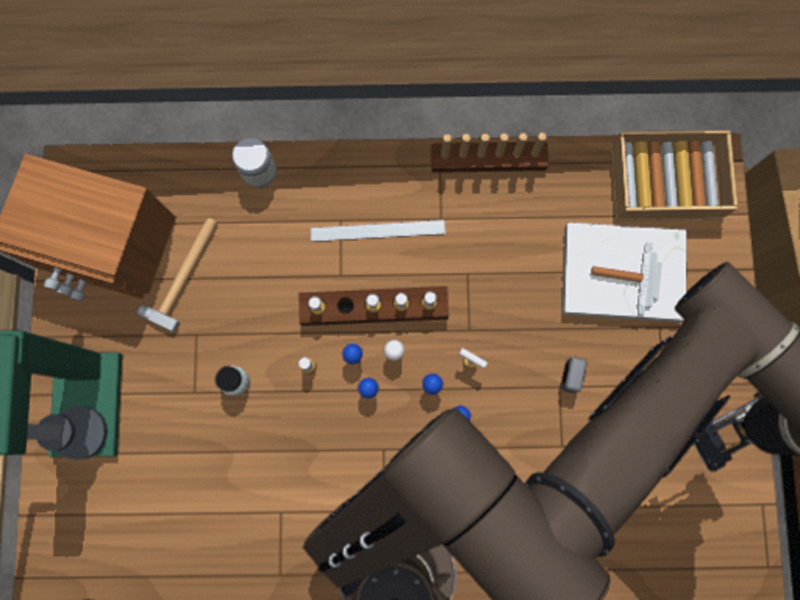

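View pics/scene0.png

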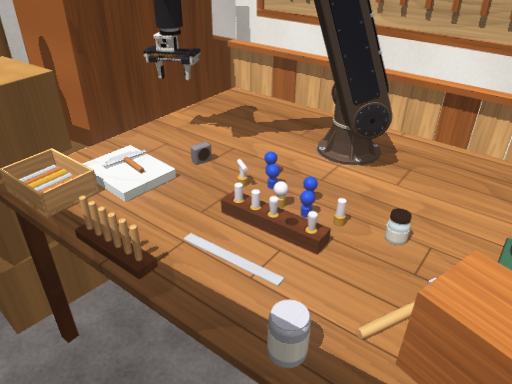

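The white ball is at (394,350) and the empty hole at (345,305), second from the left, both in the 800x600 top view. The balls at (352,353), (368,388), (432,384) and (462,412) are blue look-alikes. I'll confirm this in a crop and measure positions and heights.

```bash
python3 - <<'E'
from h import *
p=cv2.imread('pics/top0.png');d=np.load('pics/top0.npy')
c=p[175:275,185:320];cv2.imwrite('pics/crop.png',cv2.resize(c,None,fx=5.8,fy=5.8,interpolation=cv2.INTER_CUBIC))
for n,(u,v) in dict(ball=(252.2,224),hole=(221,195.3),s0=(202,194),s2=(238.5,192),s3=(257,192),s4=(275.5,191),b1=(225.5,226),b2=(235.5,248),b3=(277,245.5),b4=(296,264),strt=(195.5,233),tee=(303,229)).items():
    w=d[int(round(v))-3:int(round(v))+4,int(round(u))-3:int(round(u))+4]; m=w[w>0].min()
    print(n,world('top',m,u,v).round(4), world('top',d[int(round(v)),int(round(u))],u,v).round(4))
# white ball centroid, dark hole centroid
hsv=cv2.cvtColor(p,cv2.COLOR_BGR2HSV)
m=((hsv[:,:,1]<60)&(hsv[:,:,2]>120)).astype(np.uint8)
m[:, :240]=0;m[:,265:]=0;m[:212]=0;m[240:]=0
v,u=np.nonzero(m);print('ball bbox',u.min(),u.max(),v.min(),v.max(),u.mean(),v.mean())
# intersect rays at known height
def atz(u,v,z):
    a=world('top',1,u,v);o=calibration('top')['T'][:3,3];return o+(a-o)*(z-o[2])/(a[2]-o[2])
print('ball at z=.058',atz((u.min()+u.max())/2,(v.min()+v.max())/2,.058))
g=cv2.cvtColor(p,cv2.COLOR_BGR2GRAY)
v,u=np.nonzero(g[188:204,213:230]<30);print('hole',len(u),u.mean()+213,v.mean()+188,u.min()+213,u.max()+213,v.min()+188,v.max()+188,atz(221,195.3,.045))
T=calibration('wrist')
print(T)
E
```

```text
ball [ 0.4539 -0.0042  0.0854] [ 0.4547 -0.0041  0.0788]
hole [0.559  0.1004 0.0301] [0.561  0.1014 0.0182]
s0 [0.5517 0.156  0.101 ] [0.5523 0.1564 0.098 ]
s2 [0.5564 0.0383 0.1012] [0.5571 0.0385 0.0973]
s3 [ 0.5556 -0.0213  0.1002] [ 0.5556 -0.0213  0.1002]
s4 [ 0.5578 -0.0809  0.1007] [ 0.5592 -0.0812  0.0932]
b1 [0.4491 0.0819 0.0828] [0.4493 0.0821 0.0804]
b2 [0.378  0.0502 0.0825] [0.3783 0.0505 0.0778]
b3 [ 0.3836 -0.0824  0.0869] [ 0.3841 -0.0827  0.0794]
b4 [ 0.3026 -0.0899  0.791 ] [ 0.3242 -0.1414  0.0861]
strt [0.4277 0.1782 0.0855] [0.4283 0.179  0.079 ]
tee [ 0.435  -0.1668  0.0878] [ 0.436  -0.1677  0.0777]
ball bbox 246 258 217 229 251.7910447761194 223.29850746268656
ball at z=.058 [ 0.46032401 -0.00317523  0.058     ]
hole 52 220.80769230769232 194.53846153846155 217 225 191 198 [0.55633466 0.09924487 0.045     ]
{'mtx': array([[304.55584906,   0.        , 253.42063069],
       [  0.        , 304.55584906, 194.47993762],
       [  0.        ,   0.        ,   1.        ]]), 'k1': -0.021007443986771564, 'tool_from_camera': array([[-1.34467016e-04,  2.80531924e-01, -9.59844686e-01,
        -1.57632365e-01],
       [-4.69027296e-04,  9.59844572e-01,  2.80531956e-01,
         7.53691740e-02],
       [ 9.99999881e-01,  4.87915653e-04,  2.50969439e-06,
        -8.16734853e-04],
       [ 0.00000000e+00,  0.00000000e+00,  0.00000000e+00,
         1.00000000e+00]])}
```

View pics/crop.png

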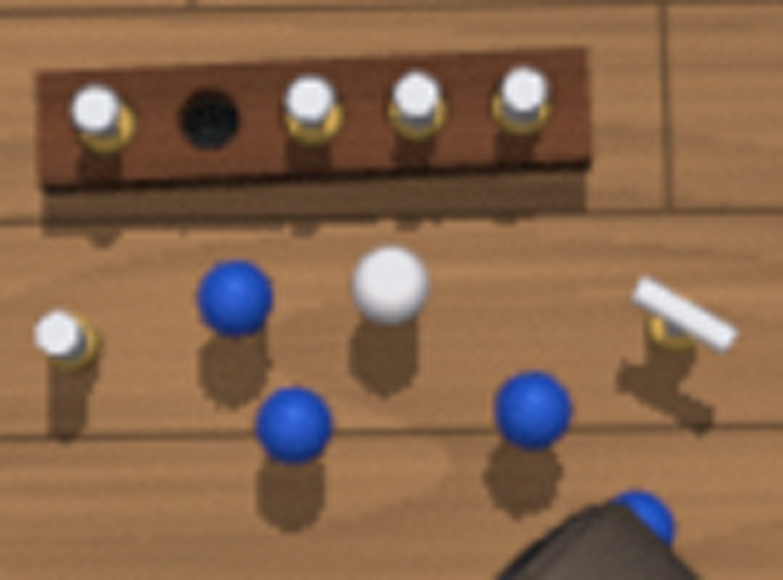

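The crop confirms it: one white ball in the row in front of the block, an 80 mm ball stamp at about (0.460, -0.003). The empty hole is the dark, second-from-left one at about (0.557, 0.099). Next I'll work out the shift in tool axes.

```bash
cat >> h.py <<'E'
from scipy.spatial.transform import Rotation as Ro
def go(t):
    o=get_obs();R=Ro.from_euler('xyz',o['orientation'],degrees=True).as_matrix()
    print(o['clock'],np.round(o['tool_pos'],4),'cm',(R.T@(np.array(t)-o['tool_pos'])*100).round(2)); print(R.round(3))
E
python3 -c "
from h import *
go([.46,-.003,.226])"
```

```text
0.1 [ 0.289  -0.6095  0.2257] cm [ 4.000e-02 -4.143e+01  4.748e+01]
[[-0.001 -0.904 -0.428]
 [ 0.001 -0.428  0.904]
 [-1.     0.     0.001]]
```

Request:
move_arm(
  commands=[
    [[0, -1.3, 1.5, 0], [0, -2.6, 3.0, 0], [0, -2.6, 3.0, 0], [0, -2.6, 3.0, 0], [0, -2.6, 3.0, 0], [0, -2.6, 3.0, 0], [0, -2.6, 3.0, 0], [0, -2.6, 3.0, 0]],
  ],
  jaw=1.0,
)

```text
clock: 0.9
tool_pos: [0.3689, -0.3214, 0.2264]
orientation: [13.2, 90.0, 128.5]
force: [1.6, 0.5, 0.6]
opening: 0.029
```

Request:
move_arm(
  commands=[
    [[0, -2.6, 3.0, 0], [0, -2.6, 3.0, 0], [0, -2.6, 3.0, 0], [0, -2.6, 3.0, 0], [0, -2.6, 3.0, 0], [0, -1.3, 1.5, 0], [0, 0, 0, 0], [0, 0, 0, 0]],
  ],
)

```text
clock: 1.7
tool_pos: [0.4273, -0.1123, 0.2264]
orientation: [65.8, 90.0, -178.8]
force: [0.1, -0.2, -0.3]
opening: 0.01
```

```bash
python3 - <<'E'
from h import *
go([.46,-.003,.226])
save('wrist','w1');p,d=save('top','top1')
cv2.imwrite('pics/top1b.png',cv2.resize(p[:,:,::-1],(800,600)))
a=cv2.imread('pics/w1.png');cv2.imwrite('pics/w1b.png',cv2.resize(a,(800,600)))
E
```

```text
1.7 [ 0.4273 -0.1123  0.2264] cm [ 0.04 -7.65  8.47]
[[-0.    -0.903 -0.43 ]
 [-0.    -0.43   0.903]
 [-1.     0.     0.   ]]
```

View pics/w1b.png

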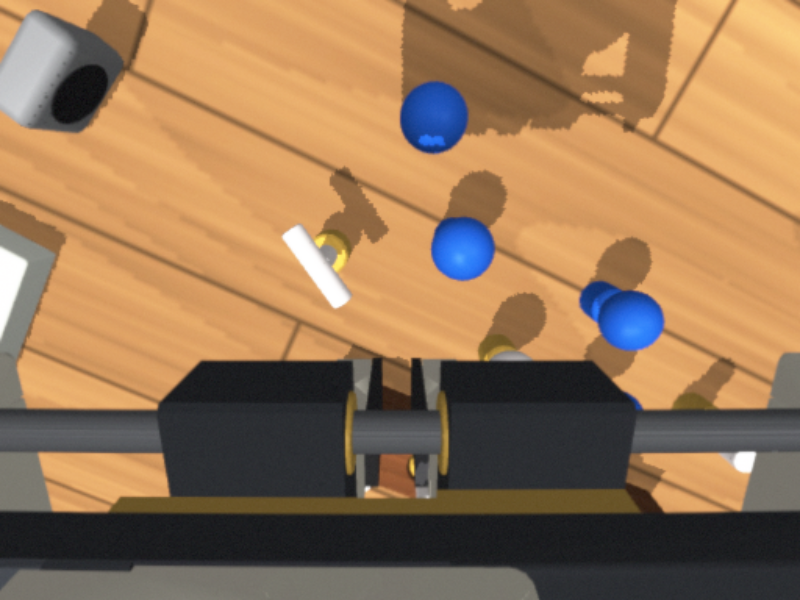

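The wrist view shows the white ball's brass foot at about (500,350) beside the gripper, with blue ones around it. Joint speed limits cut the rows short, so I'll make the rest of the move more slowly.

Request:
move_arm(
  commands=[
    [[0, -1.3, 1.4, 0], [0, -1.3, 1.4, 0], [0, -1.3, 1.4, 0], [0, -1.3, 1.4, 0], [0, -1.3, 1.4, 0], [0, -1.2, 1.5, 0], [0, 0, 0, 0], [0, 0, 0, 0]],
  ],
)

```text
clock: 2.6
tool_pos: [0.4605, -0.0036, 0.2263]
orientation: [88.8, 90.0, -155.8]
force: [-0.2, -0.8, -0.4]
opening: 0.0101
```

```bash
python3 - <<'E'
from h import *
go([.46,-.003,.118])
p,d=save('scene','sc2');q,_=save('top','top2')
o=p[60:260,180:400]; cv2.imwrite('pics/sc2b.png',cv2.resize(o[:,:,::-1],None,fx=2.9,fy=2.9,interpolation=cv2.INTER_CUBIC))
E
```

```text
2.6 [ 0.4605 -0.0036  0.2263] cm [1.083e+01 1.000e-02 7.000e-02]
[[-0.001 -0.904 -0.428]
 [-0.    -0.428  0.904]
 [-1.     0.001  0.   ]]
```

View pics/sc2b.png

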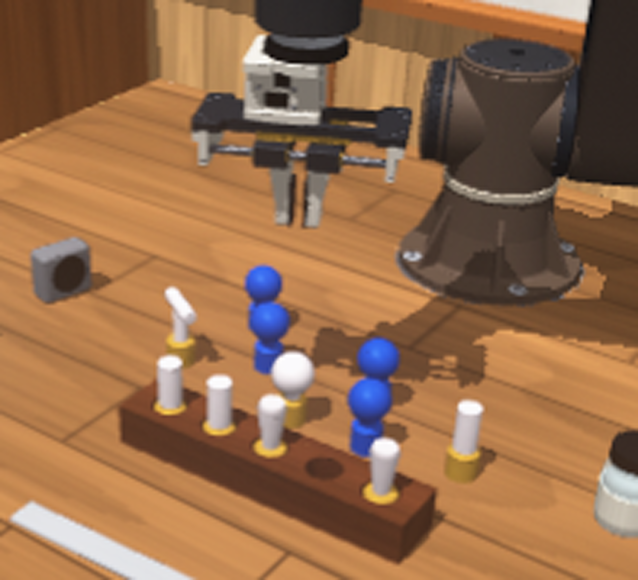

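The closed fingertips, at (297,225), hang straight above the white ball at (292,372). Now I'll descend to about 3 cm clear and dwell.

Request:
move_arm(
  commands=[
    [[1.6, 0, 0, 0], [2.0, 0, 0, 0], [2.0, 0, 0, 0], [2.0, 0, 0, 0], [2.0, 0, 0, 0], [1.3, 0, 0, 0], [0.7, 0, 0, 0], [0, 0, 0, 0]],
  ],
)

```text
clock: 3.5
tool_pos: [0.4601, -0.0036, 0.1099]
orientation: [87.0, 89.9, -157.7]
force: [-0.1, 0.8, -0.1]
opening: 0.0098
```

```bash
python3 - <<'E'
from h import *
go([.46,-.003,.110])
p,d=save('scene','sc3'); save('wrist','w3')
o=p[100:220,230:350]; a=cv2.resize(o[:,:,::-1],(480,480),interpolation=cv2.INTER_CUBIC)
cv2.imwrite('pics/sc3b.png',a)
E
```

```text
3.5 [ 0.4601 -0.0036  0.1099] cm [-0.01 -0.02  0.06]
[[-0.001 -0.904 -0.428]
 [-0.001 -0.428  0.904]
 [-1.     0.002  0.   ]]
```

View pics/sc3b.png

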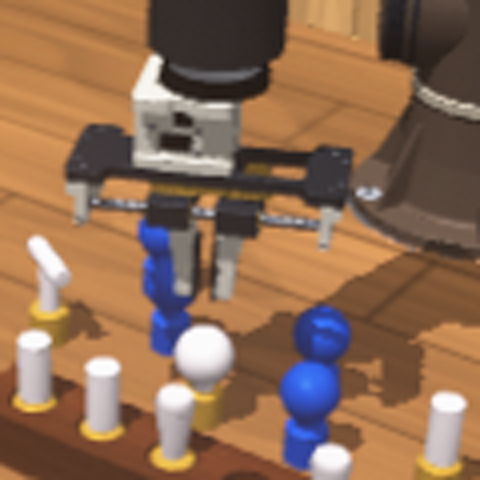

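The fingertips at (205,295) are directly above the white ball at (204,352), with a clear gap. I'll dwell for 2.4 s, then rise.

Request:
move_arm(
  commands=[
    [[0, 0, 0, 0], [0, 0, 0, 0], [0, 0, 0, 0], [0, 0, 0, 0], [0, 0, 0, 0], [0, 0, 0, 0], [0, 0, 0, 0], [0, 0, 0, 0]],
  ],
)

```text
clock: 4.4
tool_pos: [0.4606, -0.0029, 0.1105]
orientation: [68.5, 90.0, -176.2]
force: [-0.1, 0.3, 0.3]
opening: 0.0099
```

Request:
move_arm(
  commands=[
    [[0, 0, 0, 0], [0, 0, 0, 0], [0, 0, 0, 0], [0, 0, 0, 0], [0, 0, 0, 0], [0, 0, 0, 0], [0, 0, 0, 0], [0, 0, 0, 0]],
  ],
)

```text
clock: 5.2
tool_pos: [0.4607, -0.0029, 0.1105]
orientation: [121.5, 90.0, -123.1]
force: [-0.2, 0.2, -0.1]
opening: 0.01
```

Request:
move_arm(
  commands=[
    [[0, 0, 0, 0], [0, 0, 0, 0], [0, 0, 0, 0], [0, 0, 0, 0], [0, 0, 0, 0], [0, 0, 0, 0], [0, 0, 0, 0], [0, 0, 0, 0]],
  ],
)

```text
clock: 6.0
tool_pos: [0.4606, -0.0029, 0.1105]
orientation: [92.2, 90.0, -152.4]
force: [0.0, 0.1, -0.0]
opening: 0.0097
```

Request:
move_arm(
  commands=[
    [[-1.0, 0, 0, 0], [-2.0, 0, 0, 0], [-2.0, 0, 0, 0], [-2.0, 0, 0, 0], [-1.0, 0, 0, 0], [0, 0, 0, 0], [0, 0, 0, 0]],
  ],
)

```text
clock: 6.7
tool_pos: [0.4603, -0.0029, 0.1902]
orientation: [19.5, 90.0, 134.9]
force: [0.3, 0.2, -0.1]
opening: 0.01
```

```bash
python3 - <<'E'
from h import *
go([.557,.099,.19])
E
```

```text
6.7 [ 0.4603 -0.0029  0.1902] cm [  0.02 -13.1    5.06]
[[-0.    -0.904 -0.428]
 [ 0.    -0.428  0.904]
 [-1.     0.     0.   ]]
```

Request:
move_arm(
  commands=[
    [[0, -1.3, 0.5, 0], [0, -2.0, 0.8, 0], [0, -2.0, 0.8, 0], [0, -2.0, 0.8, 0], [0, -2.0, 0.8, 0], [0, -2.0, 0.7, 0], [0, -1.8, 0.7, 0], [0, 0, 0, 0]],
  ],
)

```text
clock: 7.5
tool_pos: [0.5593, 0.1019, 0.1889]
orientation: [105.4, 89.9, -139.1]
force: [-0.7, 0.6, -0.1]
opening: 0.0099
```

Request:
move_arm(
  commands=[
    [[0, 0, 0, -0.14], [0, 0, 0, -0.14], [0, 0, 0, -0.14], [0, 0, 0, -0.14], [0, 0, 0, -0.14], [0, 0, 0, -0.14], [0, 0, 0, -0.14], [0, 0, 0, -0.14]],
  ],
)

```text
clock: 8.3
tool_pos: [0.5574, 0.0999, 0.1897]
orientation: [28.8, 89.9, -151.3]
force: [0.2, -0.2, 0.8]
opening: 0.01
```

```bash
python3 - <<'E'
from h import *
snapshot('top')
go([.557,.099,.084])
p,d=save('scene','sc4')
o=p[100:260,210:370]; cv2.imwrite('pics/sc4b.png',cv2.resize(o[:,:,::-1],(560,560),interpolation=cv2.INTER_CUBIC))
E
```

```text
8.35 [0.5574 0.0999 0.1897] cm [10.57  0.08  0.03]
[[-0.001  0.006 -1.   ]
 [-0.001 -1.    -0.006]
 [-1.     0.001  0.001]]
```

View pics/sc4b.png

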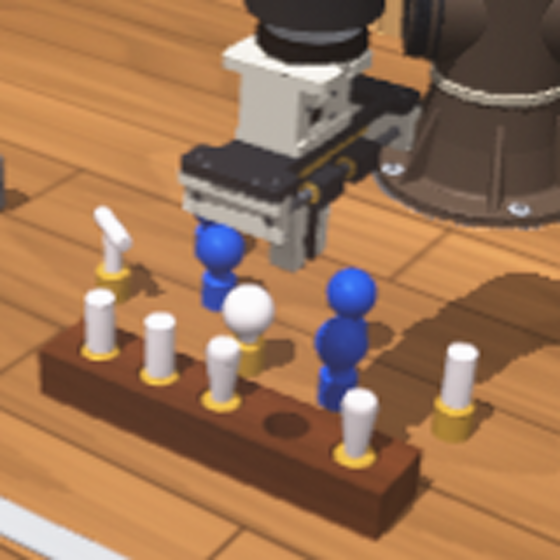

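The fingertips at (293,262) are above the hole at (287,423), and the jaws lie across the block. Now I'll descend and dwell.

Request:
move_arm(
  commands=[
    [[1.3, 0, 0, 0], [1.9, 0, 0, 0], [1.9, 0, 0, 0], [1.9, 0, 0, 0], [1.9, 0, 0, 0], [1.1, 0, 0, 0], [0.6, 0, 0, 0], [0, 0, 0, 0]],
  ],
)

```text
clock: 9.2
tool_pos: [0.5568, 0.0992, 0.0836]
orientation: [29.0, 89.9, -151.5]
force: [0.6, -0.4, 0.3]
opening: 0.0103
```

Request:
move_arm(
  commands=[
    [[0, 0, 0, 0], [0, 0, 0, 0], [0, 0, 0, 0], [0, 0, 0, 0], [0, 0, 0, 0], [0, 0, 0, 0], [0, 0, 0, 0], [0, 0, 0, 0]],
  ],
)

```text
clock: 10.0
tool_pos: [0.5572, 0.0993, 0.0846]
orientation: [-39.7, 90.0, 139.9]
force: [-0.4, -0.3, -0.4]
opening: 0.0098
```

Request:
move_arm(
  commands=[
    [[0, 0, 0, 0], [0, 0, 0, 0], [0, 0, 0, 0], [0, 0, 0, 0], [0, 0, 0, 0], [0, 0, 0, 0], [0, 0, 0, 0], [0, 0, 0, 0]],
  ],
)

```text
clock: 10.8
tool_pos: [0.5571, 0.0993, 0.0846]
orientation: [-18.2, 90.0, 161.4]
force: [-0.4, 0.0, -0.4]
opening: 0.01
```

Request:
move_arm(
  commands=[
    [[0, 0, 0, 0], [0, 0, 0, 0], [0, 0, 0, 0], [0, 0, 0, 0], [0, 0, 0, 0], [0, 0, 0, 0], [0, 0, 0, 0], [0, 0, 0, 0]],
  ],
)

```text
clock: 11.6
tool_pos: [0.5572, 0.0993, 0.0846]
orientation: [-132.6, 90.0, 47.0]
force: [-0.0, -0.0, 0.6]
opening: 0.01
```

```bash
python3 - <<'E'
from h import *
go([.557,.099,.084])
p,d=save('scene','sc5')
o=p[100:260,210:370]; cv2.imwrite('pics/sc5b.png',cv2.resize(o[:,:,::-1],(560,560),interpolation=cv2.INTER_CUBIC))
E
```

```text
11.6 [0.5572 0.0993 0.0846] cm [0.06 0.03 0.02]
[[ 0.    -0.008 -1.   ]
 [ 0.    -1.     0.008]
 [-1.    -0.    -0.   ]]
```

View pics/sc5b.png

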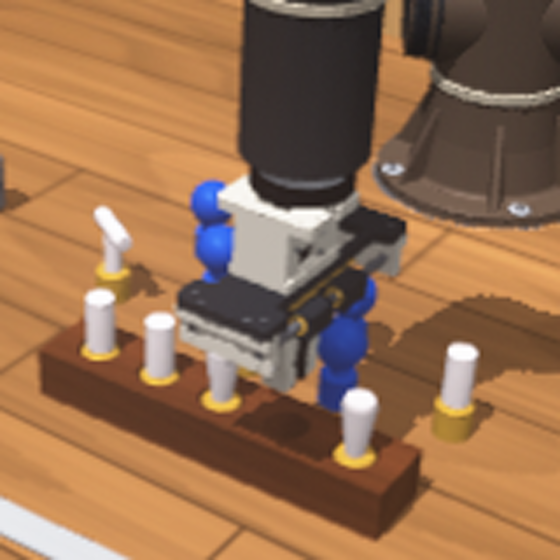

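The fingertips at (285,385) are over the hole at (287,423), and all the stamps stand where they were. I'm handing in.

```bash
python3 -c "
from plant import close_job
print(close_job())"
```

```text
the job is handed in; nothing more can be done
None
```

I pointed at the white ball-handled stamp first, then at the empty hole, second from the left in the top view. The arm was still pointing at the hole when I handed the job in at 11.6 s.

| | Ball stamp | Empty hole |
|---|---|---|
| Measured position (x, y) | (0.460, -0.003) m | (0.557, 0.099) m |
| Fingertip clearance | about 3 cm | about 4 cm |
| Grasp point height | about 0.13 m above the bench | about 0.059 m above the mouth |
| Dwell | about 2.4 s | about 2.4 s |

- **Sideways error:** at the hole the TCP was within 1 mm of the position I measured. That measurement is itself only good to a few millimetres, against the 22 mm allowed.
- **Contact:** the measured forces at the end of each move stayed small, at noise level, and the last picture shows the visible stamps where they stood. The ball stamp was mostly hidden behind the gripper in that picture, and I ran no numeric before-and-after check of positions.
- **Disagreement:** the first long move stopped 11 cm short because of joint speed limits. I corrected it before the first descent.

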